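Copper ring from the sorting tray onto the firing stand

ROBOT

A 7-joint arm with a two-finger parallel gripper is mounted at the origin on the work surface. World frame = base frame: x ahead of the robot, y to its left, z up, the work surface at z = 0. Lengths are in m, angles in degrees, forces in N, time in s.
With the tool pointing down it reaches from about 0.4 to 0.875 m from the base axis. Payload 6.5 kg.
Tool frame: the origin (TCP) lies between the finger pads; the fingertips stand 8 mm ahead of it and the grasp point (between the pads) lies 11 mm behind it; z points along the fingers, x is the direction in which the jaws open and shut, and the axes are right-handed (so a half turn about z gives the same grasp; the last joint's range is limited). The gripper opens to 88 mm and grips with 3 to 60 N. Pads are 18 mm wide; open, the fingers measure 123 mm over their backs; the gripper's body (75 mm by 187 mm) begins 45 mm behind the grasp point.
Start: joints at [62.269, 30.733, -0.252, 88.115, 0.149, 61.152, -4.079], TCP at [0.264, -0.594, 0.247] pointing down, gripper open.
Joint ranges: [-154.64, 154.64], [-21.42, 123.67], [-72.66, 72.17], [13.99, 137.28], [-74.86, 254.86], [10.95, 109.41], [-158.01, 158.01]. Speed limits (degrees/s): [136.94, 136.94, 180, 180, 180, 180, 180].

INTERFACE

Orientations are given as a 3x3 rotation matrix whose columns are the frame's x, y, z axes.
In Python, from workcell import env gives the robot as it stands. The module is installed in compiled form; this text tells all that it offers.
- The arm moves only by the tool arm_command, never from a script. Its argument "steps" is text: rows parted by semicolons, each of 4 numbers parted by spaces: the shift along the tool's x, y, z in mm, then the turn about the tool's z in degrees. In form: dx dy dz twist; .... A call has 1 to 5 rows; each row shifts and turns the commanded pose from where the row before left it, along the tool's axes as they then stand; what a row does not reach is not made up. A row lasts 1/12 s, in which the tool goes at most 41.7 mm and 7.16 degrees, less where a joint would pass 70% of its speed; a pose out of reach is approached as far as the arm can. A call with a gripper value outside its range is refused whole. "grip" is the closure, from 0 (fully open) to 1 (shut), set as the call begins (left out, the last holds). The fingers move at their own pace and stop on an object; the grip force is fixed at half the most. Time passes only in rows, so rows that do not move let the fingers close. It gives the time, the measured TCP pose, the force and the opening at its end, in the units of the state.
- env.state(): the state, without advancing time (a new reading comes with each control period).
- env.get_image(name): name is "scene" or "top" or "wrist"; returns (picture, depth): 384x512x3 uint8, blue, green, red; 384x512 float32, m along the optical axis (not along the pixel's ray), 0 where there is no reading.
- env.get_calibration(name): a dict with "K" (3x3 intrinsics, pixels), "rvec" (rotation vector, rad) and "tvec" (3), from world to camera coordinates, as OpenCV has them. Camera axes: x right, y down, z forward; pixel columns grow to the right and rows downward; lengths in m; the calibration is good to about 2 mm. A picture is of the moment at which its call begins: read the wrist's pose just before it. get_calibration takes no time and is no camera call; for the wrist camera it gives the pose at the moment of the call.
- env.close_job(): hands the job in, once; it reports no verdict.
The state is a dict: "t": time; "q": joint angles; "dq": joint speeds; "joint_efforts": joint torques, N m; "tool_pos": TCP position; "orientation": TCP orientation; "contact_force": force on the tool from outside, world axes, zero at the start; "torque": the same for the moment, N m; "width": opening from 0.0 (shut) to 1.0 (fully open).
Only numpy, scipy, OpenCV 4.12 (cv2) and the standard library are available. Lean on these libraries where they do the work, as an engineer would, in place of code of your own. Each camera call takes 0.05 s, during which the arm holds its last target.

TASK

Take the large round copper ring out of the sorting tray and slip it over the upright pin of the steel firing stand, so that it is let go lying flat on the stand's base with the pin through it. Leave the small copper ring undisturbed in its compartment, and do not push the tray about.

Things in the scene. Friction and masses are not known exactly. Their poses are not given: they have to be found in the camera images.
- ring_center (a point): Centre (on its axis, half-way up) of the large ring: plain round copper ring, 50 mm outer and 38 mm inner diameter, 28 mm high, 0.14 to 0.28 kg, open at both ends, standing with its axis (z) upright in one compartment of the tray; its yaw means nothing. The other three hold one copper part each: the small ring, a square tube (46 mm side, 28 high), a solid domed button (42 mm across, 24 high).
- small_ring_center (a point): Centre (on its axis, half-way up) of the small round copper ring, 30 mm outer diameter, 22 mm inner diameter, 28 mm high, in another compartment: not the one wanted; it stays where it is.
- tray: Square open plywood tray, 240 x 240 x 28 mm, loose, 2 kg. Walls, floor and the two crossing dividers (as high as the walls) 6 mm thick. Four compartments, 111 mm square inside, centred at (+-58.5, +-58.5) mm. Origin: centre of its underside, on the table; x and y parallel to its sides, z up. The parts stand on the floor, one per compartment, within 8 mm of its middle in x and y.
- stand_top (a point): Firing stand, fixed to the table: round dark steel base, 110 mm diameter, 12 mm high, with one upright steel pin in its middle, 12 mm in diameter, 40 mm tall above the base, its top 5 mm tapered. This point is on the pin's axis at the upper face of the base (12 mm above the table); z up.
Mind the look-alikes: they are no part of the job. Leave any yellow look-alike of the part that bears ring_center alone.

How it is judged:
By the outcome, as a careful person would: the job done as asked, in the order asked, and still so for the second after the job is handed in, with the robot touching nothing.
It also fails if it takes over 38 s, if anything falls off the work surface, if the arm or the gripper's body presses on something with over 40 N, if the wrist force passes 120 N, or if a joint passes its speed limit or range.

## Working session

There is one attempt and no reset: what is moved stays moved. The work goes in short steps, Python scripts to look and compute and a tool call to move; the robot and the scene stay as the last step left them, time stands still between calls to the robot, and variables do not carry over. Pictures are saved under pics/ and viewed, and the job is handed in when it is done.

Besides the shell and the picture viewer there is one more tool, called after "Call:" in YAML: its name, and indented under it one key for each argument. arm_command: Moves the arm, as the interface text tells. Its arguments: {"type":"object","properties":{"steps":{"type":"string"},"grip":{"type":"number"}},"required":["steps"]}

```bash
mkdir -p pics; cat > h.py <<'E'
import numpy as np, cv2
from workcell import env
def cal(n):
    c=env.get_calibration(n); R,_=cv2.Rodrigues(np.array(c["rvec"],float)); return np.array(c["K"]),R,np.array(c["tvec"],float).reshape(3)
def ray(c,u,v,z):
    K,R,t=c; d=R.T@np.linalg.inv(K)@np.array([u,v,1.]); o=-R.T@t
    return o+d*(z-o[2])/d[2]
def proj(c,p):
    K,R,t=c; q=K@(R@np.array(p)+t); return q[:2]/q[2]
def cloud(c,D):
    K,R,t=c; v,u=np.mgrid[:D.shape[0],:D.shape[1]]
    P=np.stack([(u-K[0,2])/K[0,0]*D,(v-K[1,2])/K[1,1]*D,D],-1)
    return (P-t)@R
E
python3 - <<'E'
from h import *
s=env.state(); print(s)
for n in ("top","scene"):
    c=cal(n); im,D=env.get_image(n); cv2.imwrite(f"pics/{n}0.png",im); np.savez(f"{n}0.npz",im=im,D=D); print(n,-c[1].T@c[2],c[0][0,0])
E
```

```text
{'t': 0.0, 'q': array([62.26964112, 30.77499815, -0.25514471, 88.16913464,  0.14855642,
       61.15194966, -4.07974641]), 'dq': array([ 0.05479628,  0.07691352, -0.00708251, -0.02961309,  0.02057701,
        0.13340985,  0.01643885]), 'joint_efforts': array([-6.44169395e-04, -5.70993733e+01,  9.91317183e-01, -2.51605099e+01,
       -5.60797553e-02,  1.80427695e-02,  1.62091137e-04]), 'tool_pos': array([ 0.26348745, -0.59355833,  0.24587783]), 'orientation': array([[ 4.05806604e-01, -9.13958641e-01, -7.76669451e-04],
       [-9.13957449e-01, -4.05807333e-01,  1.47974713e-03],
       [-1.66760583e-03,  1.09351673e-04, -9.99998604e-01]]), 'contact_force': array([ 0.21681341,  0.45990068, -0.25044954]), 'torque': array([ 0.01948648,  0.01084376, -0.03904641]), 'width': 1.001201997373051}
top [0.30642277 0.01446454 0.89594511] 382.91519714877467
scene [1.04568865 0.11613431 0.59289494] 392.70772918592644
```

View pics/top0.png

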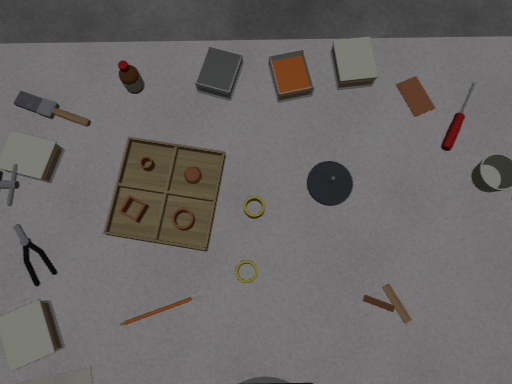

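View pics/scene0.png

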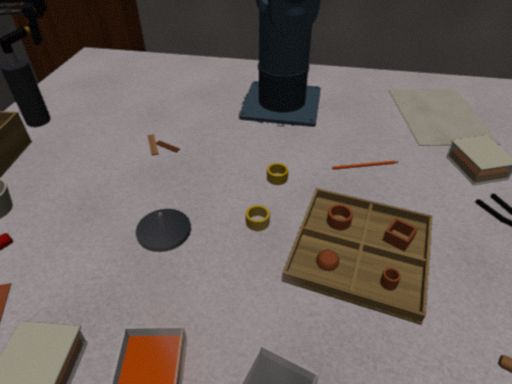

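The top view shows the tray at about (166,193). It holds the large ring (184,218), small ring (147,163), square tube (134,209) and button (192,175). The stand is at (330,183), with the pin top near (333,178), and the yellow look-alikes are at (254,206) and (246,271). Next I'll measure.

```bash
cat > m.py <<'E'
from h import *
for n,seeds in (("top",dict(ring=(184,218),small=(147,163),sq=(134,209),btn=(192,175),stand=(330,183))),("scene",dict(ring=(340,216),small=(390,279),sq=(401,234),btn=(328,259),stand=(163,231)))):
    z=np.load(n+"0.npz"); im,D=z["im"],z["D"]; c=cal(n)
    hsv=cv2.cvtColor(im,cv2.COLOR_BGR2HSV); P=cloud(c,D)
    cop=((hsv[...,0]<11)|(hsv[...,0]>170))&(hsv[...,1]>110)
    dark=(im.max(2)<75)
    for k,(u,v) in seeds.items():
        m=(dark if k=="stand" else cop).astype(np.uint8)
        N,L,S,C=cv2.connectedComponentsWithStats(m)
        r=30 if k=="stand" else 14
        sub=L[v-r:v+r,u-r:u+r]; ids,ct=np.unique(sub[sub>0],return_counts=True)
        i=ids[ct.argmax()]; mm=(L==i)
        p=P[mm&(D>0)]
        # top-surface points
        zt=0.034 if k!="stand" else 0.012
        cnt=max(cv2.findContours(mm.astype(np.uint8),cv2.RETR_EXTERNAL,cv2.CHAIN_APPROX_NONE)[0],key=len)
        (eu,ev),ax,an=cv2.fitEllipse(cnt)
        print(n,k,S[i],"ell",np.round([eu,ev,*ax],1),"ray",np.round(ray(c,eu,ev,zt),4),"cloud med",np.round(np.median(p,0),4),"zpct",np.round(np.percentile(p[:,2],[5,95]),4))
        if k!="stand":
            t=p[p[:,2]>np.percentile(p[:,2],95)-0.006]; print("   topbbox mid",np.round((t.min(0)+t.max(0))/2,4), np.round(t.max(0)-t.min(0),4))
        else:
            q=P[v-45:v+45,u-45:u+45].reshape(-1,3); q=q[(q[:,2]>0.03)&(q[:,2]<0.08)]; print("   pin",len(q),np.round(q.mean(0),4) if len(q) else "", np.round(q[:,2].max(),4) if len(q) else "")
    Zt=P[...,2]
    for w in (((250,350,300,200)),): pass
    print(n,"table z",np.round(np.median(Zt[200:300,280:330]),4))
E
python3 m.py
python3 - <<'E'
import cv2
a=cv2.imread('pics/top0.png')
cv2.imwrite('pics/top0z.png',cv2.resize(a[125:260,95:365],None,fx=2.9,fy=2.9,interpolation=cv2.INTER_CUBIC))
b=cv2.imread('pics/scene0.png')
cv2.imwrite('pics/scene0z.png',cv2.resize(b[180:330,120:440],None,fx=2.5,fy=2.5,interpolation=cv2.INTER_CUBIC))
E
```

```text
top ring [173 209  11  16  34] ell [186.5 221.7  21.   27.1] ray [0.4542 0.1708 0.034 ] cloud med [0.4722 0.1972 0.0313] zpct [0.0211 0.0353]
   topbbox mid [0.4667 0.1911 0.0331] [0.0352 0.022  0.0061]
top small [146 162   8   8  26] ell [149.7 165.8   5.1   8.2] ray [0.5891 0.2616 0.034 ] cloud med [0.5893 0.261  0.0291] zpct [0.0184 0.0349]
   topbbox mid [0.5921 0.2628 0.0332] [0.0136 0.0131 0.0074]
top sq [139 201   9  13  35] ell [140.4 206.9   9.8  11.8] ray [0.4903 0.2778 0.034 ] cloud med [0.4894 0.2741 0.0325] zpct [0.0183 0.0354]
   topbbox mid [0.4913 0.2743 0.0333] [0.0255 0.015  0.0069]
top btn [197 172   4   8  12] ell [198.3 175.4   3.4   6.4] ray [0.5639 0.1463 0.034 ] cloud med [0.5696 0.1467 0.0229] zpct [0.0188 0.0258]
   topbbox mid [0.568  0.1477 0.0231] [0.0147 0.0065 0.0063]
top stand [ 307  161   46   45 1599] ell [329.3 182.9  43.5  45.2] ray [ 0.547  -0.1641  0.012 ] cloud med [ 0.5462 -0.1633  0.0119] zpct [0.0089 0.0149]
   pin 30 [ 0.5477 -0.1648  0.0465] 0.0541
top table z 0.0002
scene ring [327 205  26  25 355] ell [339.5 216.5  23.8  24.2] ray [0.4786
[... 262 characters left out ...]
.0124 0.0352]
   topbbox mid [0.6025 0.2716 0.0329] [0.0304 0.0272 0.0074]
scene sq [384 219  33  30 401] ell [399.6 233.2  25.9  28.7] ray [0.5024 0.294  0.034 ] cloud med [0.4956 0.2968 0.0287] zpct [0.0128 0.0354]
   topbbox mid [0.4945 0.297  0.0331] [0.058  0.0563 0.0074]
scene btn [317 250  21  20 304] ell [327.3 259.7  18.5  20.2] ray [0.5912 0.1624 0.034 ] cloud med [0.5843 0.1632 0.0249] zpct [0.0146 0.0302]
   topbbox mid [0.5768 0.1631 0.028 ] [0.0303 0.0311 0.0077]
scene stand [ 136  209   55   43 1807] ell [163.1 229.8  40.6  54.8] ray [ 0.5582 -0.1617  0.012 ] cloud med [ 0.5582 -0.1608  0.012 ] zpct [0.0077 0.0148]
   pin 60 [ 0.5545 -0.1641  0.0431] 0.0547
scene table z 0.006
```

View pics/top0z.png

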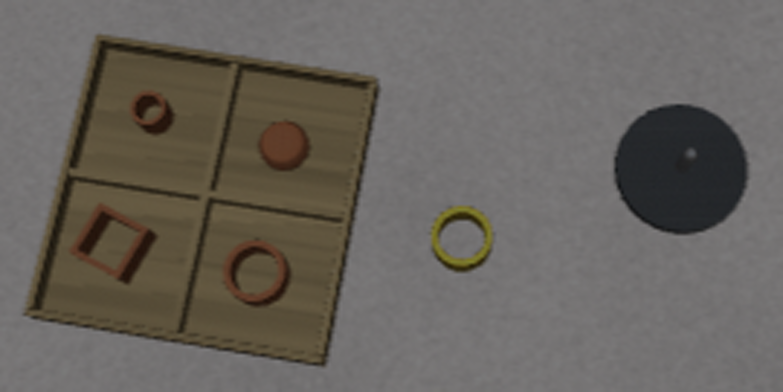

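View pics/scene0z.png

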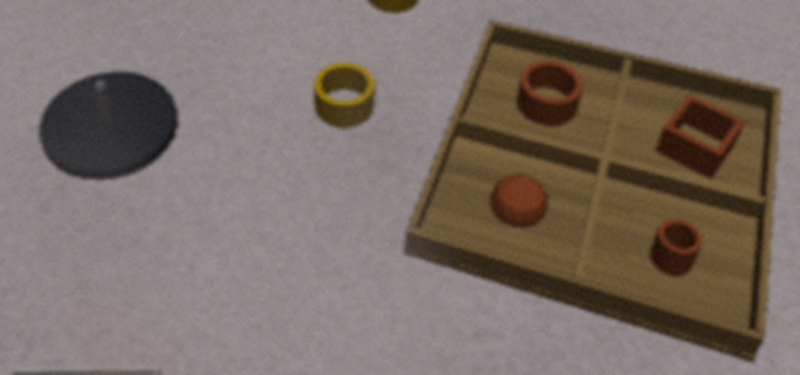

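The top and scene views agree on the large ring at about (0.466, 0.180) and the stand at about (0.548, -0.164). I still need the tray's yaw, so the fingers can go down along the compartment's diagonal.

```bash
cat > m2.py <<'E'
from h import *
for n in ("top","scene"):
    z=np.load(n+"0.npz"); im,D=z["im"],z["D"]; c=cal(n); P=cloud(c,D)
    hsv=cv2.cvtColor(im,cv2.COLOR_BGR2HSV)
    m=(P[...,2]>0.02)&(P[...,2]<0.031)&(abs(P[...,0]-.53)<.2)&(abs(P[...,1]-.22)<.2)&(hsv[...,0]>12)&(hsv[...,0]<30)&(hsv[...,1]>60)
    N,L,S,C=cv2.connectedComponentsWithStats(m.astype(np.uint8),connectivity=8)
    q=P[m][:,:2].astype(np.float32)
    r=cv2.minAreaRect(q); print(n,len(q),r)
c=cal("top")
im=np.load("top0.npz")["im"]; P=cloud(c,np.load("top0.npz")["D"]); hsv=cv2.cvtColor(im,cv2.COLOR_BGR2HSV)
# ring colours around ring
sub=hsv[205:232,170:200]; print(sub[13,::2].tolist())
for (u0,v0,r) in ((184,218,18),(147,163,12)):
    m=((hsv[...,0]<14)|(hsv[...,0]>165))&(hsv[...,1]>85)
    k=np.zeros(m.shape,np.uint8); cv2.circle(k,(u0,v0),r,1,-1); m=(m&(k>0)).astype(np.uint8)
    pts=np.argwhere(m)[:,::-1].astype(np.float32); (cu,cv_),rad=cv2.minEnclosingCircle(pts)
    t=P[(m>0)&(P[...,2]>0.029)&(P[...,2]<.038)]
    A=np.c_[2*t[:,:2],np.ones(len(t))]; s=np.linalg.lstsq(A,(t[:,:2]**2).sum(1),rcond=None)[0]
    print("encl",cu,cv_,rad,ray(c,cu,cv_,.03),"circfit",s[:2],np.sqrt(s[2]+s[:2]@s[:2]),len(t))
E
python3 m2.py
```

```text
top 1885 ((0.4968656003475189, 0.17344537377357483), (0.3497988283634186, 0.28489845991134644), 80.07125091552734)
scene 3047 ((0.4990234375, 0.17121708393096924), (0.3555932343006134, 0.2889206111431122), 79.85059356689453)
[[20, 90, 93], [12, 136, 94], [10, 156, 62], [16, 121, 55], [20, 91, 87], [20, 92, 86], [19, 92, 86], [20, 91, 87], [20, 90, 88], [21, 91, 90], [17, 104, 93], [11, 143, 91], [12, 128, 50], [21, 90, 91], [20, 87, 91]]
encl 182.9545440673828 218.52272033691406 11.241379737854004 [0.46243738 0.1799406  0.03      ] circfit [0.462825   0.18013937] 0.02191299871488907 163
encl 146.7058868408203 163.55882263183594 7.591809272766113 [0.59607759 0.27014888 0.03      ] circfit [0.59900583 0.270977  ] 0.013104710716765642 65
```

```bash
python3 - <<'E'
from h import *
c=cal("top")
q=[ray(c,95+a/2.9,125+b/2.9,.028)[:2] for a,b in ((98,38),(378,80),(325,365),(28,315))]
q=np.array(q); print(q, q.mean(0)); 
for i in range(4):
    d=q[(i+1)%4]-q[i]; print(np.linalg.norm(d),np.degrees(np.arctan2(d[1],d[0])))
r=cv2.minAreaRect(q.astype(np.float32)); print(r)
R=np.array(env.state()["orientation"]); print("tool x az",np.degrees(np.arctan2(R[1,0],R[0,0])))
E
```

```text
[[0.66213091 0.31757299]
 [0.62162694 0.08361114]
 [0.38814316 0.12371095]
 [0.43045158 0.35769546]] [0.52558815 0.22064764]
0.23744203623516943 -99.82181365570058
0.23690223893545673 170.2547753761749
0.23777879113004854 79.75068100041247
0.23512788720555225 -9.825093987385074
((0.5251381397247314, 0.2206486016511917), (0.2377721518278122, 0.23690199851989746), 80.17818450927734)
tool x az -66.0566915139651
```

The tray's yaw is about -9.8° and its centre about (0.5255, 0.2206). I'll point the jaws along the diagonal at azimuth -54.8° (twist -11.2°) and part-close them to about 66 mm.

Call:
arm_command:
  steps: "0 0 0 -5.6; 0 0 0 -5.6; -15.5 -35 0 0; -15.5 -35 0 0; -15.5 -35 0 0"
  grip: 0.25

```text
t: 0.52
tool_pos: [0.3228, -0.4944, 0.2461]
orientation: [[0.574, -0.819, -0.0], [-0.819, -0.574, 0.001], [-0.001, -0.0, -1.0]]
contact_force: [0.3, 0.2, 0.3]
width: 0.745
```

Call:
arm_command:
  steps: "-15.5 -35 0 0; -15.5 -35 0 0; -15.5 -35 0 0; -15.5 -35 0 0; -15.5 -35 0 0"

```text
t: 0.93
tool_pos: [0.4217, -0.3297, 0.2465]
orientation: [[0.575, -0.818, -0.0], [-0.818, -0.575, 0.0], [-0.0, 0.0, -1.0]]
contact_force: [-0.2, -0.4, 1.0]
width: 0.748
```

Call:
arm_command:
  steps: "-15.5 -35 0 0; -15.5 -35 0 0; -15.5 -35 0 0; -15.5 -35 0 0; -33 -19 0 0"

```text
t: 1.35
tool_pos: [0.5, -0.1604, 0.2468]
orientation: [[0.576, -0.817, 0.003], [-0.817, -0.576, 0.0], [0.002, -0.003, -1.0]]
contact_force: [1.1, 0.5, -0.0]
width: 0.751
```

Call:
arm_command:
  steps: "-33 -19 0 0; -33 -19 0 0; -33 -19 0 0; -33 -19 0 0; -33 -19 0 0"

```text
t: 1.77
tool_pos: [0.4786, 0.0289, 0.2466]
orientation: [[0.575, -0.818, -0.0], [-0.818, -0.575, -0.0], [-0.0, 0.0, -1.0]]
contact_force: [0.1, -0.5, 0.3]
width: 0.747
```

Call:
arm_command:
  steps: "-33 -19 0 0; -33 -19 0 0; -33 -19 0 0; 0 0 0 0; 0 0 0 0"

```text
t: 2.18
tool_pos: [0.4683, 0.1433, 0.2465]
orientation: [[0.58, -0.815, -0.001], [-0.815, -0.58, 0.001], [-0.001, 0.0, -1.0]]
contact_force: [0.4, 0.2, 0.2]
width: 0.752
```

```bash
python3 - <<'E'
from h import *
s=env.state(); c=cal("wrist"); im,D=env.get_image("wrist"); cv2.imwrite("pics/w1.png",im); np.savez("w1.npz",im=im,D=D,K=c[0],R=c[1],t=c[2],pos=s["tool_pos"],rot=s["orientation"])
print(s["tool_pos"],-c[1].T@c[2],c[0][0,0],proj(c,[.4645,.18,.034]))
E
```

```text
[0.4683077  0.14325581 0.24654054] [0.53100641 0.18860308 0.38376761] 332.3779909648196 [223.46197154 147.43465408]
```

View pics/w1.png

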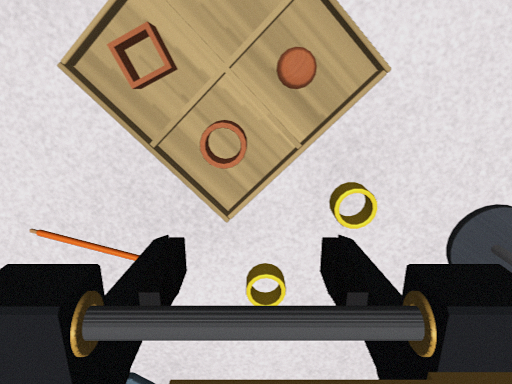

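The wrist view shows the large ring clearly: rim centre near (223,144), walls around it, and the compartment corners lined up with the jaw direction.

```bash
python3 - <<'E'
from h import *
z=np.load("w1.npz"); im,D=z["im"],z["D"]; c=(z["K"],z["R"],z["t"]); P=cloud(c,D)
hsv=cv2.cvtColor(im,cv2.COLOR_BGR2HSV)
m=((hsv[...,0]<14)|(hsv[...,0]>165))&(hsv[...,1]>90)
k=np.zeros(m.shape,np.uint8); cv2.circle(k,(223,146),32,1,-1); m=m&(k>0)
t=P[m&(P[...,2]>.031)&(P[...,2]<.038)]
A=np.c_[2*t[:,:2],np.ones(len(t))]; s=np.linalg.lstsq(A,(t[:,:2]**2).sum(1),rcond=None)[0]
print(m.sum(),len(t),"ring",s[:2],np.sqrt(s[2]+s[:2]@s[:2]), "zmed",np.median(t[:,2]))
tm=(m&(P[...,2]>.031)&(P[...,2]<.038)).astype(np.uint8)
cnt=max(cv2.findContours(tm,cv2.RETR_EXTERNAL,cv2.CHAIN_APPROX_NONE)[0],key=len); e=cv2.fitEllipse(cnt); print(e,ray(c,*e[0],.034))
# tray corners of compartment: outer corner, midpoints
for n,(u,v) in dict(outer=(227,220),left=(60,66),right=(389,70),cross=(228,69)).items(): print(n,ray(c,u,v,.028)[:2])
# ring offset in tool axes
R=z["rot"]; d=np.array([*s[:2],.034])-z["pos"]; print("tool-frame",R.T@d*1000)
E
```

```text
968 661 ring [0.46563138 0.18224914] 0.021841973444055692 zmed 0.03304201861813979
((222.3891143798828, 144.7643585205078), (44.56302261352539, 45.863460540771484), 146.65977478027344) [0.46620073 0.18249918 0.034     ]
outer [0.39590516 0.12983601]
left [0.43689183 0.35928889]
right [0.62460148 0.08751887]
cross [0.53186828 0.22019149]
tool-frame [-33.16672552 -20.45202982 212.56247991]
```

Call:
arm_command:
  steps: "-33 -20 0 0; 0 0 40 0; 0 0 40 0; 0 0 40 0; 0 0 30 0"

```text
t: 2.65
tool_pos: [0.4657, 0.1767, 0.0939]
orientation: [[0.573, -0.819, -0.002], [-0.819, -0.573, -0.002], [0.001, 0.003, -1.0]]
contact_force: [0.4, 0.6, 0.4]
width: 0.751
```

Call:
arm_command:
  steps: "0 0 0 0; 0 0 0 0; 0 0 0 0"

```text
t: 2.9
tool_pos: [0.4677, 0.179, 0.0982]
orientation: [[0.574, -0.819, 0.002], [-0.819, -0.574, 0.0], [0.001, -0.002, -1.0]]
contact_force: [-0.1, -0.2, 1.1]
width: 0.749
```

```bash
python3 - <<'E'
from h import *
s=env.state(); c=cal("wrist"); im,D=env.get_image("wrist"); cv2.imwrite("pics/w2.png",im)
R=np.array(s["orientation"]);print(s["tool_pos"],R[:,0],s["width"],"axis at ring top",proj(c,[*s["tool_pos"][:2],.034]))
np.savez("w2.npz",im=im,D=D,K=c[0],R=c[1],t=c[2],pos=s["tool_pos"],rot=R)
P=cloud(c,D);hsv=cv2.cvtColor(im,cv2.COLOR_BGR2HSV)
m=((hsv[...,0]<14)|(hsv[...,0]>165))&(hsv[...,1]>90)&(np.hypot(P[...,0]-.4655,P[...,1]-.182)<.035)&(P[...,2]>.031)&(P[...,2]<.038)
t=P[m]; print(len(t))
A=np.c_[2*t[:,:2],np.ones(len(t))]; q=np.linalg.lstsq(A,(t[:,:2]**2).sum(1),rcond=None)[0]
print(q[:2],np.sqrt(q[2]+q[:2]@q[:2]),(R.T@(np.array([*q[:2],.034])-s["tool_pos"]))*1000)
E
```

```text
[0.46769083 0.17899951 0.09819985] [ 0.57421874 -0.81870149  0.00083565] 0.7493907574080881 axis at ring top [254.19637788 214.03851724]
1731
[0.46574106 0.18262669] 0.021794712013618732 [-4.14282378 -0.37746554 64.19714675]
```

View pics/w2.png

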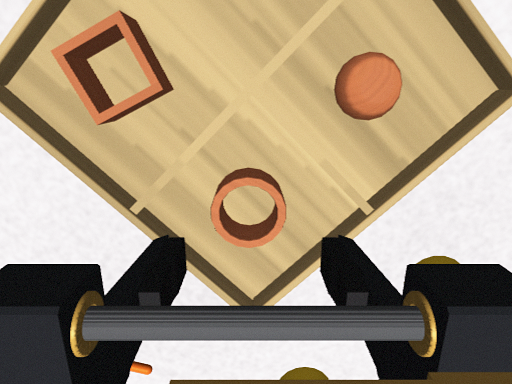

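The ring is 4 mm towards tool -x and level in y. I'll correct that and descend 80 mm, slowing at the end.

Call:
arm_command:
  steps: "-4 0 15 0; 0 0 20 0; 0 0 18 0; 0 0 12 0; 0 0 7 0"

```text
t: 3.37
tool_pos: [0.4649, 0.1828, 0.025]
orientation: [[0.575, -0.818, 0.001], [-0.818, -0.575, 0.0], [0.001, -0.001, -1.0]]
contact_force: [-1.0, 0.4, -0.4]
width: 0.75
```

Call:
arm_command:
  steps: "0 0 4 0; 0 0 2 0; 0 0 2 0; 0 0 0 0; 0 0 0 0"

```text
t: 3.78
tool_pos: [0.4644, 0.1829, 0.0172]
orientation: [[0.575, -0.818, 0.001], [-0.818, -0.575, 0.0], [0.0, -0.001, -1.0]]
contact_force: [0.6, 0.4, 0.1]
width: 0.749
```

Call:
arm_command:
  steps: "0 0 0 0; 0 0 0 0; 0 0 0 0; 0 0 0 0; 0 0 0 0"
  grip: 1

```text
t: 4.2
tool_pos: [0.4644, 0.1827, 0.017]
orientation: [[0.575, -0.818, 0.0], [-0.818, -0.575, -0.0], [0.0, -0.0, -1.0]]
contact_force: [0.4, -1.1, 3.8]
width: 0.557
```

Call:
arm_command:
  steps: "0 0 0 0; 0 0 0 0; 0 0 -4 0; 0 0 -8 0; 0 0 -15 0"

```text
t: 4.62
tool_pos: [0.4627, 0.1826, 0.0432]
orientation: [[0.576, -0.817, -0.003], [-0.817, -0.576, -0.001], [-0.001, 0.003, -1.0]]
contact_force: [-0.5, -0.4, -2.0]
width: 0.554
```

Call:
arm_command:
  steps: "0 0 -22 0; 0 0 -22 0; 0 0 -20 0; 0 0 -10 0; 0 0 0 0"

```text
t: 5.03
tool_pos: [0.4653, 0.1835, 0.1198]
orientation: [[0.576, -0.818, 0.004], [-0.818, -0.576, 0.002], [0.001, -0.004, -1.0]]
contact_force: [0.6, -0.8, -2.2]
width: 0.558
```

```bash
python3 - <<'E'
from h import *
s=env.state(); c=cal("wrist"); im,D=env.get_image("wrist"); cv2.imwrite("pics/w3.png",im)
print(s["t"],s["tool_pos"],s["width"],s["contact_force"])
E
```

```text
5.0333 [0.46528743 0.18349702 0.11982409] 0.5577618131427325 [ 0.62287988 -0.82719727 -2.19167172]
```

View pics/w3.png

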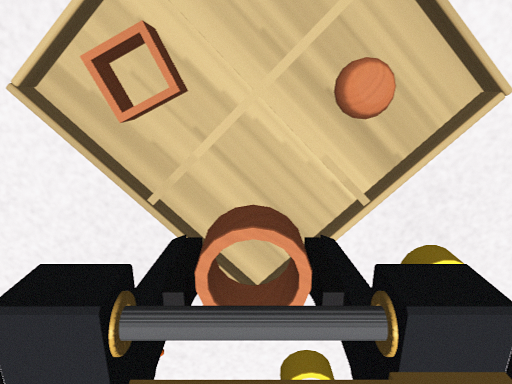

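The ring is held upright and the other parts haven't moved. I'll carry it to a spot 70 mm short of the stand (tool +y side), where the wrist camera can see the pin.

Call:
arm_command:
  steps: "15 9 0 0; 30 18 0 0; 35 21 0 0; 35 21 0 0; 35 21 0 0"

```text
t: 5.5
tool_pos: [0.4756, 0.0068, 0.1163]
orientation: [[0.576, -0.817, -0.002], [-0.817, -0.576, 0.0], [-0.001, 0.002, -1.0]]
contact_force: [0.6, -0.7, -1.7]
width: 0.556
```

Call:
arm_command:
  steps: "35 21 0 0; 35 21 0 0; 35 21 0 0; 35 21 0 0; 25 16 0 0"

```text
t: 5.92
tool_pos: [0.4887, -0.1881, 0.1162]
orientation: [[0.573, -0.819, -0.002], [-0.819, -0.573, -0.001], [-0.001, 0.002, -1.0]]
contact_force: [1.2, -0.7, -0.8]
width: 0.556
```

Call:
arm_command:
  steps: "16 12 0 0; 0 0 0 0; 0 0 0 0; 0 0 0 0"

```text
t: 6.25
tool_pos: [0.4888, -0.2026, 0.1166]
orientation: [[0.577, -0.817, -0.002], [-0.817, -0.577, 0.002], [-0.002, 0.001, -1.0]]
contact_force: [-0.6, -0.2, -1.6]
width: 0.557
```

```bash
python3 - <<'E'
from h import *
s=env.state(); c=cal("wrist"); im,D=env.get_image("wrist"); cv2.imwrite("pics/w4.png",im)
R=np.array(s["orientation"]); T=np.array(s["tool_pos"]); np.savez("w4.npz",im=im,D=D,K=c[0],R=c[1],t=c[2],pos=T,rot=R)
print(s["t"],T,s["width"],s["contact_force"])
P=cloud(c,D)
m=(np.hypot(P[...,0]-.55,P[...,1]+.164)<.075)&(P[...,2]>.007)&(P[...,2]<.017)&(im.max(2)<90)
t=P[m]; print("base",len(t),t[:,:2].min(0),t[:,:2].max(0),cv2.minEnclosingCircle(t[:,:2].astype(np.float32)),np.median(t[:,2]))
print("depth img base px", np.argwhere(m).min(0),np.argwhere(m).max(0))
m=(np.hypot(P[...,0]-.55,P[...,1]+.164)<.03)&(P[...,2]>.025)&(P[...,2]<.06)
t=P[m]; print("pin",len(t),t.mean(0),t[:,2].max(), (t[:,:2].min(0)+t[:,:2].max(0))/2,np.argwhere(m).mean(0)[::-1])
E
```

```text
6.25 [ 0.48882059 -0.20255019  0.11662968] 0.5567366195248139 [-0.59503317 -0.15553884 -1.64166219]
base 17182 [ 0.4970088  -0.21870574] [ 0.60521143 -0.11064419] ((0.5513162016868591, -0.16475436091423035), 0.054421212524175644) 0.011287780541948025
depth img base px [ 10 185] [170 338]
pin 310 [ 0.55081549 -0.1644029   0.04921774] 0.05318137997194589 [ 0.5507801  -0.16446047] [262.06451613  97.01290323]
```

View pics/w4.png

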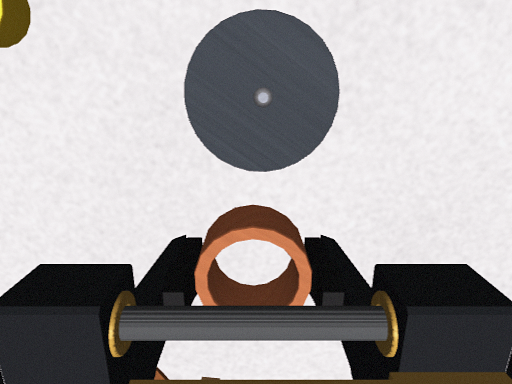

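The stand base spans columns 184–339 and rows 10–170, with the pin top at (263,97). Base and pin both give the axis at (0.551, -0.1645), which is +5 / -73 mm in the tool axes.

Call:
arm_command:
  steps: "1 -15 0 0; 2 -25 0 0; 2 -20 5 0; 0 -13 15 0; 0 0 15 0"

```text
t: 6.72
tool_pos: [0.5568, -0.1609, 0.0832]
orientation: [[0.58, -0.814, 0.005], [-0.814, -0.58, 0.002], [0.001, -0.006, -1.0]]
contact_force: [0.1, 0.6, -1.3]
width: 0.558
```

Call:
arm_command:
  steps: "0 0 5 0; 0 0 0 0; 0 0 0 0; 0 0 0 0"

```text
t: 7.05
tool_pos: [0.5524, -0.1662, 0.0785]
orientation: [[0.576, -0.818, 0.001], [-0.818, -0.576, -0.0], [0.001, -0.001, -1.0]]
contact_force: [-0.2, 0.2, -1.6]
width: 0.56
```

```bash
python3 - <<'E'
from h import *
s=env.state(); c=cal("wrist"); im,D=env.get_image("wrist"); cv2.imwrite("pics/w5.png",im)
R=np.array(s["orientation"]); T=np.array(s["tool_pos"])
print(s["t"],T,s["width"],s["contact_force"],"to pin",R.T@(np.array([.551,-.1645,.012])-T)*1000)
c=cal("top"); im,D=env.get_image("top"); cv2.imwrite("pics/t5.png",cv2.resize(im[125:260,95:365],None,fx=2.9,fy=2.9))
c=cal("scene"); im,D=env.get_image("scene"); cv2.imwrite("pics/s5.png",cv2.resize(im[130:300,60:300],None,fx=3,fy=3))
E
```

```text
7.05 [ 0.55238866 -0.16621628  0.07845451] 0.5600037237941236 [-0.23272139  0.17317963 -1.62048013] to pin [-2.25754469  0.18132567 66.45258973]
```

View pics/w5.png

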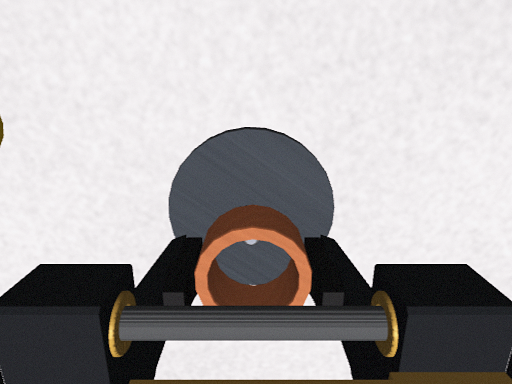

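View pics/s5.png

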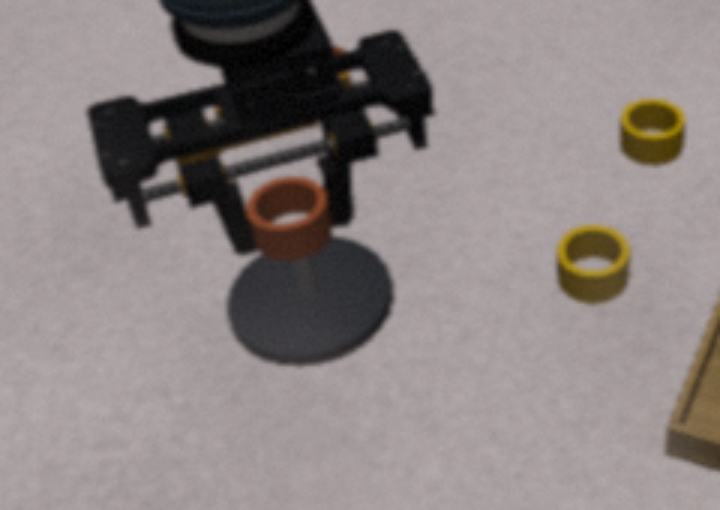

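The ring is above the pin, whose tip shows through the ring at about (251,240). I'll shift -2 mm in x and lower about 54 mm.

Call:
arm_command:
  steps: "-2 0 12 0; 0 0 14 0; 0 0 12 0; 0 0 8 0; 0 0 4 0"

```text
t: 7.62
tool_pos: [0.5495, -0.1642, 0.0254]
orientation: [[0.576, -0.818, -0.003], [-0.818, -0.576, 0.001], [-0.002, 0.002, -1.0]]
contact_force: [0.5, 0.5, -1.6]
width: 0.557
```

Call:
arm_command:
  steps: "0 0 2 0; 0 0 0 0; 0 0 0 0"

```text
t: 7.87
tool_pos: [0.5511, -0.1646, 0.0258]
orientation: [[0.576, -0.818, 0.0], [-0.818, -0.576, -0.0], [0.0, -0.0, -1.0]]
contact_force: [-0.0, -0.0, -1.9]
width: 0.556
```

Call:
arm_command:
  steps: "0 0 1 0; 0 0 1 0; 0 0 0 0"

```text
t: 8.12
tool_pos: [0.551, -0.1647, 0.0239]
orientation: [[0.576, -0.818, 0.0], [-0.818, -0.576, -0.0], [0.0, -0.0, -1.0]]
contact_force: [-0.2, -0.4, -2.0]
width: 0.557
```

Call:
arm_command:
  steps: "0 0 0.5 0; 0 0 0.5 0; 0 0 0 0"

```text
t: 8.37
tool_pos: [0.551, -0.1646, 0.023]
orientation: [[0.576, -0.818, 0.0], [-0.818, -0.576, -0.0], [0.0, -0.0, -1.0]]
contact_force: [-0.7, -0.1, 2.0]
width: 0.559
```

The force went from -2 N to +2 N, so the ring is on the base. Releasing, then lifting straight up.

Call:
arm_command:
  steps: "0 0 0 0; 0 0 0 0; 0 0 0 0; 0 0 0 0; 0 0 0 0"
  grip: 0.2

```text
t: 8.78
tool_pos: [0.5509, -0.1646, 0.0227]
orientation: [[0.576, -0.818, 0.0], [-0.818, -0.576, -0.0], [0.0, -0.0, -1.0]]
contact_force: [-0.3, 0.3, -0.3]
width: 0.801
```

Call:
arm_command:
  steps: "0 0 -5 0; 0 0 -12 0; 0 0 -20 0; 0 0 -30 0; 0 0 -30 0"

```text
t: 9.2
tool_pos: [0.5503, -0.1644, 0.1213]
orientation: [[0.576, -0.818, -0.001], [-0.818, -0.576, 0.0], [-0.001, 0.001, -1.0]]
contact_force: [1.3, -0.1, 0.2]
width: 0.803
```

Call:
arm_command:
  steps: "0 25 -25 0; 0 30 -10 0; 0 15 0 0; 0 0 0 0; 0 0 0 0"

```text
t: 9.62
tool_pos: [0.493, -0.2052, 0.1546]
orientation: [[0.574, -0.819, -0.0], [-0.819, -0.574, 0.0], [-0.0, 0.0, -1.0]]
contact_force: [-0.7, 0.1, -0.9]
width: 0.803
```

```bash
python3 - <<'E'
from h import *
s=env.state(); print(s["t"],s["tool_pos"],s["width"],s["contact_force"])
c=cal("wrist"); im,D=env.get_image("wrist"); cv2.imwrite("pics/w6.png",im)
P=cloud(c,D);hsv=cv2.cvtColor(im,cv2.COLOR_BGR2HSV)
m=((hsv[...,0]<14)|(hsv[...,0]>165))&(hsv[...,1]>90)&(np.hypot(P[...,0]-.551,P[...,1]+.1645)<.05)&(P[...,2]>.03)&(P[...,2]<.05)
t=P[m]; A=np.c_[2*t[:,:2],np.ones(len(t))]
k=t[:,2]>np.percentile(t[:,2],95)-.004; q=np.linalg.lstsq(A[k],(t[k,:2]**2).sum(1),rcond=None)[0]
print(len(t),np.percentile(t[:,2],[50,95]),q[:2],np.sqrt(q[2]+q[:2]@q[:2]))
im,D=env.get_image("top"); cv2.imwrite("pics/t6.png",cv2.resize(im[125:260,95:365],None,fx=2.9,fy=2.9))
a=np.load("top0.npz")["im"]; d=cv2.absdiff(a,im).max(2)[130:255,100:230]; print("tray diff px",np.argwhere(d>40).shape, (np.argwhere(d>40).mean(0)+[130,100])[::-1])
im,D=env.get_image("scene"); cv2.imwrite("pics/s6.png",cv2.resize(im[120:330,120:440],None,fx=2.5,fy=2.5))
E
```

```text
9.6167 [ 0.49299669 -0.20523382  0.15460102] 0.8032619795825502 [-0.67412658  0.14519813 -0.87350528]
1638 [0.03893324 0.0402785 ] [ 0.5509055  -0.16335955] 0.021755851643235145
tray diff px (110, 2) [183.50909091 219.53636364]
```

View pics/w6.png

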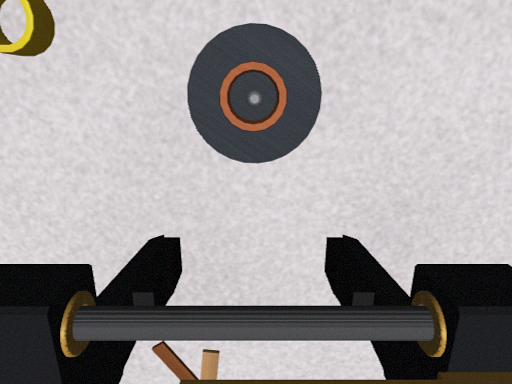

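View pics/s6.png

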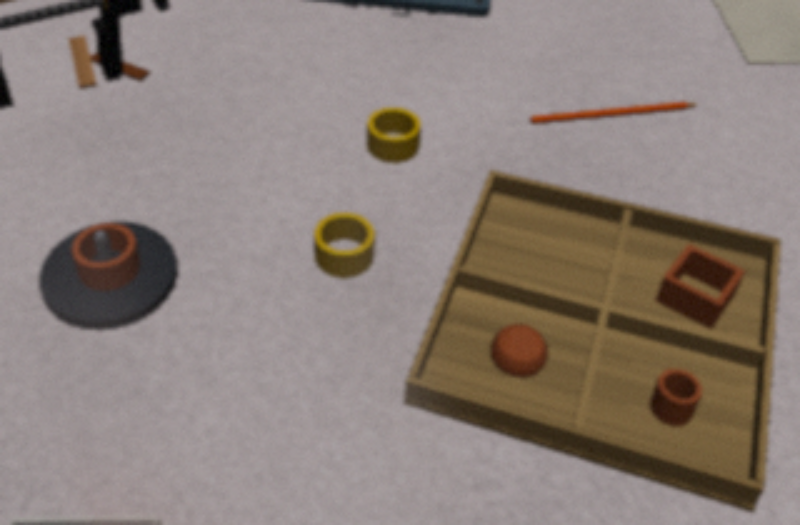

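View pics/t6.png

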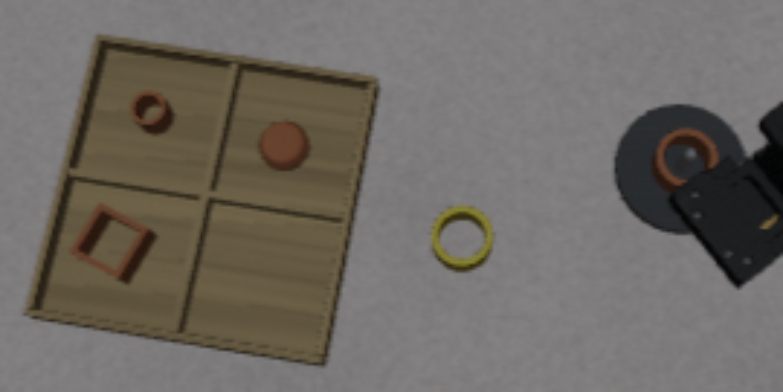

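The ring lies flat on the base around the pin: its top is at 40 mm, as expected, and its centre is about 1 mm off the pin axis. The tray, the small ring and the yellow rings look unchanged, so I'm handing in.

```bash
python3 -c "
from workcell import env
print(env.close_job())"
```

```text
the job is handed in; nothing more can be done
None
```

I lifted the large copper ring out of the tray, lowered it over the stand's pin until it touched the base, let go, backed the gripper clear and handed the job in. The clock was at about 9.8 s of the 38 s allowed.

- **Ring:** in the last wrist view it lies flat around the pin. Its top is 40 mm above the table, as it should be when seated, and its centre is about 1 mm from the pin axis.
- **Tray and small ring:** comparing top-camera pictures from before and after, the tray area changed only where the large ring had stood. The small ring and the tray did not move.
- **Forces:** the readings I saw at the end of each move stayed under 4 N.
- **Disagreements:** the cameras differed by about 3–4 mm in x, both on the stand's position (top 0.5475 m, wrist 0.551 m) and on the ring's position before the grasp. I went by the wrist camera, and the final check agreed with it. No check failed.

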